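# Wheel the coffee caddy into its bay and park it

## Task

Push the little wheeled caddy across the worktop into the blue-bordered parking bay, so that it stands wholly inside the border pointing the way of the arrow, with all four castors trailing straight behind their pivots. Then press its red cap down until the parking foot stands on the worktop. Keep the caddy on its wheels, the jar standing in its tray and everything else on the worktop where it is.

Things in the scene. Friction and masses are not known exactly. Their poses are not given: they have to be found in the camera images.
- caddy: Dark wooden caddy on four orange swivel castors (none fixed), 188 mm long (x), 155 mm wide (y) over its dark cross-bars. Origin: on the worktop under its centre; +x its nose (tray end), +y its left, z up. Deck top 36 mm high. With the jar 0.7 to 1.0 kg; rolls at about 0.5 N, stops within a few mm when let go at 0.1 m/s or less; may drift or turn a little while castors are askew.
- push_board (a point): Centre of the rear face of the flat upright dark wooden push board across the caddy's tail: the face is the plane 96 mm behind the caddy's origin, 130 mm wide, from 30 to 85 mm high, this point 57 mm high. Two fingers spread along it push and steer the caddy: it turns as the hand turns, up to about 0.15 rad in 30 mm of rolling, its course lagging slightly.
- caddy_nose (a point): Point at the nose end of the deck, 90 mm ahead of the caddy's origin, 36 mm high
- bay: Parking bay: flat white mat with a blue border, 220 mm (x) by 185 mm (y), no thickness to speak of and no obstacle to wheels, with a blue arrow. Origin: its centre at worktop level; +x is the way the arrow points, which is the way the nose must point. It leaves about 15 mm of border all round a well-parked caddy.
- parking_foot (a joint): Travel of the parking foot, m: 0 = up (as at the start); it meets the worktop at about 0.010 and cannot pass 0.013. It slides down the vertical guide against about 3 N of friction and stays where it is left.
- foot_cap (a point): Centre of the top of the parking foot's red round cap (30 mm across), 45 mm behind the caddy's origin on its centre line; 80 mm high when up, about 70 mm when the rubber foot stands on the worktop. Pressed straight down from above. The side of the jar stays at least 35 mm ahead of the centre of the cap.
- jar: Amber glass jar with steel lid, 68 mm across, 85 mm tall, 0.17 to 0.33 kg, standing loose in the caddy's shallow steel tray (inside 94 mm square, rim 22 mm above the deck, tray centre 40 mm ahead of the caddy's origin). Origin: centre of its underside.
- wheel_centre_fl (a point): Centre of the front left castor's orange wheel (22 mm across). Its swivel pivot is at x = 65, y = 62 mm in the caddy's frame and the wheel trails 14 mm from it: when it trails straight the wheel centre is 14 mm behind (-x of) the pivot. The castor swings freely and straightens within some 50 mm of straight rolling.
- wheel_centre_fr (a point): Centre of the front right castor's orange wheel (22 mm across). Its swivel pivot is at x = 65, y = -62 mm in the caddy's frame and the wheel trails 14 mm from it: when it trails straight the wheel centre is 14 mm behind (-x of) the pivot. The castor swings freely and straightens within some 50 mm of straight rolling.
- wheel_centre_rl (a point): Centre of the rear left castor's orange wheel (22 mm across). Its swivel pivot is at x = -65, y = 62 mm in the caddy's frame and the wheel trails 14 mm from it: when it trails straight the wheel centre is 14 mm behind (-x of) the pivot. The castor swings freely and straightens within some 50 mm of straight rolling.
- wheel_centre_rr (a point): Centre of the rear right castor's orange wheel (22 mm across). Its swivel pivot is at x = -65, y = -62 mm in the caddy's frame and the wheel trails 14 mm from it: when it trails straight the wheel centre is 14 mm behind (-x of) the pivot. The castor swings freely and straightens within some 50 mm of straight rolling.
- cup_near: Bystander: white espresso mug, 60 mm across, 55 mm tall, standing near the robot. Origin: centre of its underside
- cup_far: Bystander: blue espresso mug, 60 mm across, 55 mm tall, standing beyond the lane. Origin: centre of its underside
- pepper_mill: Bystander: dark wooden pepper mill, 52 mm across, 120 mm tall. Origin: centre of its underside
- spice_tin: Bystander: steel spice tin with a paper label, 50 mm across, 70 mm tall. Origin: centre of its underside
- spatula: Bystander: black spatula lying on the worktop at the far side. Origin: about its middle
- sugar_bowl: Bystander: white sugar bowl, 100 mm across, 50 mm tall. Origin: centre of its underside

How it is judged:
On the way, in this order (a step that is already met when the one before it is completed fails the run):
1. the caddy stands in the bay, nose along the arrow, castors trailing, parking foot still up (x of caddy in the frame of bay between -0.02 and 0.02 m and y of caddy in the frame of bay between -0.02 and 0.02 m and angle between the x axis of caddy and the x axis of bay, either way round below 0.18 rad and x of caddy_nose in the frame of bay above 0.04 m and x of each of wheel_centre_fl, wheel_centre_fr in the frame of caddy below 0.0524 m and x of each of wheel_centre_rl, wheel_centre_rr in the frame of caddy below -0.0776 m and linear speed of caddy below 0.01 m/s and angular speed of caddy below 0.06 rad/s and value of joint parking_foot below 0.004 m), for 0.2 s.
2. the parking foot is pressed down onto the worktop (value of joint parking_foot above 0.008 m), for 0.1 s.
At the end, for the whole second after the job is handed in: Caddy at rest, its centre within 20 mm of the bay centre along and across the bay, nose along the arrow within about 10 degrees, every wheel centre at least 12.6 mm behind its pivot (25 degrees), parking foot down by more than 8 mm, jar upright in the tray (x of caddy in the frame of bay between -0.02 and 0.02 m and y of caddy in the frame of bay between -0.02 and 0.02 m and angle between the x axis of caddy and the x axis of bay, either way round below 0.18 rad and x of caddy_nose in the frame of bay above 0.04 m and x of each of wheel_centre_fl, wheel_centre_fr in the frame of caddy below 0.0524 m and x of each of wheel_centre_rl, wheel_centre_rr in the frame of caddy below -0.0776 m and linear speed of caddy below 0.01 m/s and angular speed of caddy below 0.06 rad/s and value of joint parking_foot above 0.008 m and angle between jar's own z axis and vertical below 0.2 rad and horizontal distance between jar and caddy below 0.075 m and z of jar in the frame of caddy below 0.05 m); the robot touches nothing.
It fails at once if the caddy is lifted or tipped off its wheels (height (world z) of caddy above 0.015 m or angle between caddy's own z axis and vertical above 0.2 rad).
It fails at once if the jar tips over or leaves the tray (angle between jar's own z axis and vertical above 0.5 rad or z of jar in the frame of caddy above 0.06 m).
It fails at once if a bystander is knocked or moved more than 30 mm (distance of any of cup_near, cup_far, pepper_mill, spice_tin, spatula, sugar_bowl from where it was at the start of the episode above 0.03 m).
It also fails if it takes over 58 s, if anything falls off the work surface, if the arm or the gripper's body presses on something with over 40 N, if the wrist force passes 120 N, or if a joint passes its speed limit or range.

## Robot

A 6-joint arm with a two-finger parallel gripper is mounted at the origin on the work surface. World frame = base frame: x ahead of the robot, y to its left, z up, the work surface at z = 0. Lengths are in m, angles in rad, forces in N, time in s.
With the tool pointing down it reaches from about 0.3 to 0.875 m from the base axis. Payload 6.4 kg.
Tool frame: the origin (TCP) lies between the finger pads; the fingertips stand 19 mm ahead of it and the grasp point (between the pads) is the TCP (ctrl.tips_ahead is the z of the fingertips in the tool frame, in m); z points along the fingers, y is the line along which they close (so a half turn about z gives the same grasp; the last joint's range is limited). The gripper opens to 85 mm and grips with 20 to 120 N. Pads are 22 mm wide; open, the fingers measure 114 mm over their backs; the gripper's body (76 mm by 85 mm) begins 54 mm behind the grasp point. The pads swing forward as they close: fully open they stand 13 mm farther back than shut.
Start: joints at [-1.35, 0.181, 1.607, -0, 1.354, -0.206], TCP at [0.238, -0.523, 0.211] pointing down, gripper open.
Joint ranges: [-2.99, 2.99], [-0.89, 2.07], [0.3, 2.58], [-1.14, 4.28], [0, 2.63], [-3.12, 3.12]. Speed limits (rad/s): [2.57, 2.57, 3.01, 3.14, 3.14, 3.14].

## Interface

Orientations are given as a unit quaternion [w, x, y, z].
In Python, from bench import readout, vision, ctrl gives the robot as it stands.
- The arm moves only by the tool play_rows, never from a script. Its arguments are lists of equal length, an entry for each row: "xyz": the shift along the tool's x, y, z in mm, a list of three; "rot": the turn, a rotation vector about the tool's x, y, z in rad, a list of three; "grip": the opening, from 0 (shut) to 1 (fully open). In form: {"xyz": [[x, y, z], ...], "rot": [[rx, ry, rz], ...], "grip": [grip, ...]}. A call has exactly 10 rows; each row is the pose to reach, as a shift and turn from the pose commanded when the call began, along the tool's axes at that moment; what a row does not reach only later rows make up. A row lasts 1/8 s, in which the tool goes at most 62.5 mm and 10.7 degrees, less where a joint would pass 70% of its speed; a pose out of reach is approached as far as the arm can. A call with a gripper value outside its range is refused whole. The fingers move at their own pace and stop on an object; the grip force is fixed at half the most. Time passes only in rows, so rows that repeat a pose let the fingers close, or fill a call up. It gives the time, the measured TCP pose, the force, the opening and the grip force at its end, in the units of the state.
- readout.get_obs(): the state, without advancing time (a new reading comes with each control period).
- vision.camera(name): name is "side" or "top" or "wrist"; returns a dict with "color" (400x640x3 uint8, red, green, blue), "depth" (400x640 float32, m along the optical axis (not along the pixel's ray), 0 where there is no reading), "camera_matrix" (3x3 intrinsics, pixels), "extrinsics" (4x4, takes a point from camera to world coordinates); the wrist camera has in their place "hand_eye" (4x4, takes a point from camera to tool coordinates, whose origin is the TCP and whose axes are the flange's). Camera axes: x right, y down, z forward; pixel columns grow to the right and rows downward; lengths in m; the calibration is good to about 2 mm. A picture is of the moment at which its call begins: read the wrist's pose just before it.
- ctrl.hand_in(): hands the job in; it is judged then, once.
The state is a dict: "time_s": time; "q": joint angles; "dq": joint speeds; "joint_efforts": joint torques, N m; "eef_pos": TCP position; "eef_rot": TCP orientation; "wrist_force": force on the tool from outside, world axes, zero at the start; "torque": the same for the moment, N m; "opening": opening from 0.0 (shut) to 1.0 (fully open); "grasp_force": force on a finger pad.
Only numpy, scipy, OpenCV 4.12 (cv2) and the standard library are available. Lean on these libraries where they do the work, as an engineer would, in place of code of your own. Each camera call takes 0.05 s, during which the arm holds its last target. There are 200 camera calls.

## Working session

There is one attempt and no reset: what is moved stays moved. The work goes in short steps, Python scripts to look and compute and a tool call to move; the robot and the scene stay as the last step left them, time stands still between calls to the robot, and variables do not carry over. Pictures are saved under pics/ and viewed, at most 10 in all, crops included, and the job is handed in when it is done.

Besides the shell and the picture viewer there is one more tool, called as name(argument=value, ...) on one line, values as JSON. play_rows: Moves the arm, as the interface text tells. Its arguments: {"type":"object","properties":{"xyz":{"type":"array","items":{"type":"array","items":{"type":"number"}}},"rot":{"type":"array","items":{"type":"array","items":{"type":"number"}}},"grip":{"type":"array","items":{"type":"number"}}},"required":["xyz","rot","grip"]}

```bash
mkdir -p pics; ls
cat > h.py <<'E'
import numpy as np, cv2
from bench import readout, vision, ctrl
from scipy.spatial.transform import Rotation as R
def pose():
    o=readout.get_obs(); w,x,y,z=o['eef_rot']; T=np.eye(4)
    T[:3,:3]=R.from_quat([x,y,z,w]).as_matrix(); T[:3,3]=o['eef_pos']; return T,o
def cam(n):
    T,o=pose(); c=vision.camera(n)
    c['E']=T@c['hand_eye'] if 'hand_eye' in c else np.array(c['extrinsics']); return c
def plane(c,uv,z):
    uv=np.atleast_2d(np.array(uv,float)); K=np.array(c['camera_matrix']); E=c['E']
    d=np.c_[uv,np.ones(len(uv))]@np.linalg.inv(K).T@E[:3,:3].T
    return E[:3,3]+d*((z-E[2,3])/d[:,2])[:,None]
def cloud(c):
    K=np.array(c['camera_matrix']); v,u=np.mgrid[:400,:640]; d=c['depth']
    p=np.stack([(u-K[0,2])/K[0,0]*d,(v-K[1,2])/K[1,1]*d,d],-1)
    return p@c['E'][:3,:3].T+c['E'][:3,3]
E
python3 - <<'E'
from h import *
T,o=pose(); print(o['time_s'],T.round(3))
a=[cam(n) for n in('top','side')]
for n,c in zip(('top','side'),a):
    np.save(n+'0.npy',c,allow_pickle=True); cv2.imwrite(f'pics/{n}0.png',c['color'][...,::-1]); print(n,np.array(c['E']).round(3),c['camera_matrix'][0])
E
```

```text
pics
0.0 [[ 0.91   0.414 -0.     0.238]
 [ 0.414 -0.91   0.002 -0.523]
 [ 0.    -0.002 -1.     0.21 ]
 [ 0.     0.     0.     1.   ]]
top [[-0.016 -0.992  0.127  0.472]
 [-1.     0.013 -0.024  0.038]
 [ 0.022 -0.128 -0.992  1.126]
 [ 0.     0.     0.     1.   ]] [438.16489438   0.         314.56244725]
side [[-0.892 -0.312  0.326  0.259]
 [-0.451  0.644 -0.618  0.655]
 [-0.017 -0.698 -0.716  0.836]
 [ 0.     0.     0.     1.   ]] [394.82043212   0.         318.91273262]
```

View pics/top0.png

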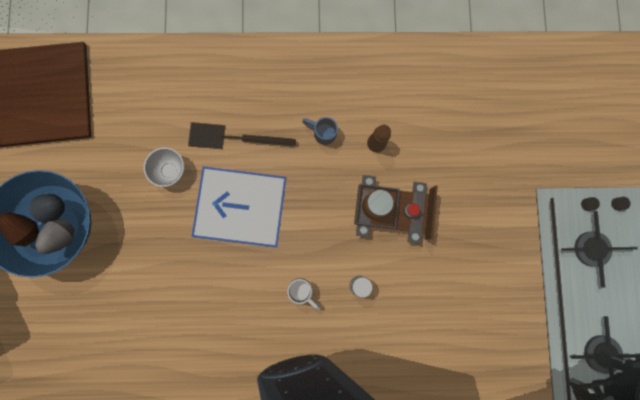

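View pics/side0.png

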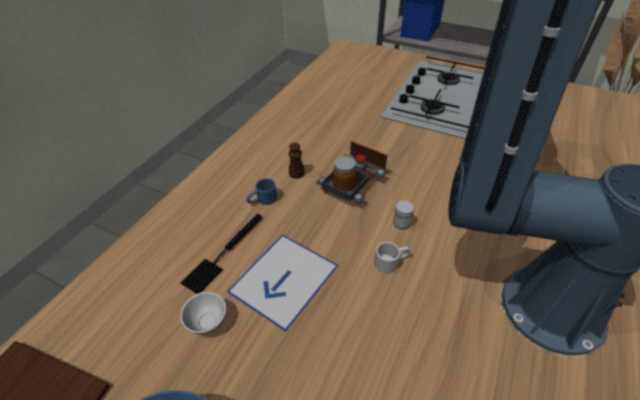

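The top view shows the caddy centred near px (393,210) with its nose left. The red cap is at (413,211) and the push board at x≈432. The bay's centre is near (239,207) with its arrow pointing left. The side view agrees: the mill and blue mug are beyond the lane, and the white mug and tin are nearer the robot.

```bash
cat >> h.py <<'E'
def bay(c):
    hsv=cv2.cvtColor(c['color'],cv2.COLOR_RGB2HSV); m=cv2.inRange(hsv,(105,80,60),(130,255,255))
    cs,_=cv2.findContours(m,cv2.RETR_EXTERNAL,cv2.CHAIN_APPROX_NONE)
    best=None
    for k in cs:
        P=plane(c,k[:,0]+0.0,0.)[:,:2]
        r=cv2.minAreaRect((P*1000).astype(np.float32))
        if abs(max(r[1])-220)<20 and abs(min(r[1])-185)<20: best=(r,cv2.boundingRect(k))
    return best
def red(c,box,z=.08):
    hsv=cv2.cvtColor(c['color'],cv2.COLOR_RGB2HSV); m=cv2.inRange(hsv,(0,150,110),(6,255,255))|cv2.inRange(hsv,(172,150,110),(180,255,255))
    n,l,s,ce=cv2.connectedComponentsWithStats(m)
    out=[]
    for i in range(1,n):
        if s[i,4]>12 and box[0]<ce[i,0]<box[2] and box[1]<ce[i,1]<box[3]: out.append((ce[i].round(1),s[i,4],plane(c,ce[i],z)[0].round(4)))
    return out
E
python3 - <<'E'
from h import *
for n,b in(('top',(340,160,450,250)),('side',(300,130,400,210))):
    c=np.load(n+'0.npy',allow_pickle=True).item()
    print(n,bay(c)); print(red(c,b))
    P=cloud(c)
    print(P[207,260],P[211,413] if n=='top' else P[158,360])
    if n=='top':
        # push board points by height & position
        s=P[160:260,340:450].reshape(-1,3); 
        for lo,hi in((.075,.09),(.03,.075),(.015,.03)):
            q=s[(s[:,2]>lo)&(s[:,2]<hi)]; print(lo,len(q),q.min(0).round(3),q.max(0).round(3))
        for u,v in((369,182),(363,232),(419,187),(415,238),(432,190),(432,215),(378,203)): print(u,v,P[v,u].round(3))
        for u,v in((300,291),(362,288),(325,129),(379,133),(379,148),(165,165)): print(u,v,P[v,u].round(3))
        cv2.imwrite('pics/topc.png',cv2.resize(c['color'][160:260,340:460,::-1],None,fx=6,fy=6,interpolation=cv2.INTER_CUBIC))
E
```

```text
top (((602.2214965820312, 205.93138122558594), (217.02734375, 182.0721893310547), 82.02754974365234), (192, 167, 89, 80))
[(array([413.3, 209.1]), np.int32(100), array([ 0.5802, -0.2249,  0.08  ]))]
[0.59884775 0.15166373 0.00396285] [ 0.57537445 -0.22337892  0.0823012 ]
0.075 344 [ 0.51  -0.285  0.075] [ 0.636 -0.104  0.09 ]
0.03 2896 [ 0.5  -0.28  0.03] [ 0.674 -0.085  0.075]
0.015 10 [ 0.53  -0.256  0.017] [ 0.604 -0.127  0.03 ]
369 182 [ 0.655 -0.126  0.039]
363 232 [ 0.529 -0.107  0.042]
419 187 [ 0.64  -0.252  0.041]
415 238 [ 0.512 -0.236  0.039]
432 190 [ 0.629 -0.278  0.06 ]
432 215 [ 0.565 -0.269  0.083]
378 203 [ 0.591 -0.133  0.121]
300 291 [0.385 0.051 0.006]
362 288 [ 0.395 -0.096  0.071]
325 129 [ 0.804 -0.019  0.004]
379 133 [ 0.759 -0.142  0.116]
379 148 [ 0.744 -0.156  0.03 ]
165 165 [0.711 0.396 0.008]
side (((602.7039794921875, 204.198974609375), (216.62615966796875, 181.743896484375), 81.86978149414062), (228, 264, 110, 67))
[(array([360.2, 157.4]), np.int32(38), array([ 0.58  , -0.2254,  0.08  ]))]
[0.7887291  0.02337793 0.00255778] [ 0.57944721 -0.22298436  0.07975391]
```

View pics/topc.png

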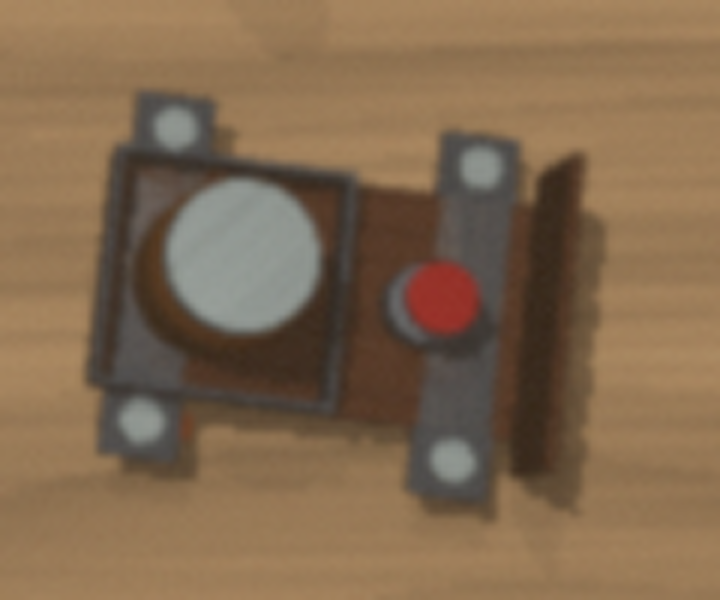

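The crop shows the four grey pivot discs: FL (142,421), FR (175,128), RR (481,167), RL (453,460). The red cap is at (443,298), and the board's top runs from (580,155) to (530,475).

```bash
cat >> h.py <<'E'
PIV=np.array([[65,62],[65,-62],[-65,-62],[-65,62]])/1e3
ZD=.040
def caddy(c,guess,tol=.02,verbose=False):
    """guess x,y,yaw -> fitted pose from grey pivot discs (bright, unsaturated)"""
    hsv=cv2.cvtColor(c['color'],cv2.COLOR_RGB2HSV); m=cv2.inRange(hsv,(0,0,115),(180,60,255))
    n,l,s,ce=cv2.connectedComponentsWithStats(m)
    P=plane(c,ce,ZD)[:,:2]; x,y,a=guess
    for it in range(3):
        Rm=np.array([[np.cos(a),-np.sin(a)],[np.sin(a),np.cos(a)]])
        src,dst=[],[]
        for p in PIV:
            w=Rm@p+[x,y]; d=np.linalg.norm(P-w,axis=1); d[(s[:,4]>90)|(s[:,4]<10)]=9; i=d.argmin()
            if d[i]<tol: src.append(p);dst.append(P[i])
        if len(src)<2: return None
        src,dst=np.array(src),np.array(dst); A=src-src.mean(0);B=dst-dst.mean(0)
        a=np.arctan2((A[:,0]*B[:,1]-A[:,1]*B[:,0]).sum(),(A*B).sum())
        Rm=np.array([[np.cos(a),-np.sin(a)],[np.sin(a),np.cos(a)]]); x,y=dst.mean(0)-Rm@src.mean(0)
    res=np.linalg.norm(src@Rm.T+[x,y]-dst,axis=1)
    return np.array([x,y,a]),len(src),res.round(4)
BAY=np.array([.6024,.205,np.deg2rad(82)])
def inbay(p):
    d=np.array(p[:2])-BAY[:2]; c,s=np.cos(BAY[2]),np.sin(BAY[2])
    return np.round([1e3*(c*d[0]+s*d[1]),1e3*(-s*d[0]+c*d[1]),np.rad2deg(p[2]-BAY[2])],1)
def rows(targets):
    """world targets (x,y,z,heading of tool x, tool down) -> tool-frame shift mm, rotvec"""
    T,o=pose()
    for t in targets:
        h=t[3]; W=np.array([[np.cos(h),np.sin(h),0],[np.sin(h),-np.cos(h),0],[0,0,-1]])
        print((T[:3,:3].T@(np.array(t[:3])-T[:3,3])*1e3).round(1), R.from_matrix(T[:3,:3].T@W).as_rotvec().round(3))
E
python3 - <<'E'
from h import *
for n in('top','side'):
    c=np.load(n+'0.npy',allow_pickle=True).item()
    r=caddy(c,(.585,-.18,1.45)); print(n,r, r and inbay(r[0]))
    if r:
        x,y,a=r[0]; print('cap from pose',x-.045*np.cos(a),y-.045*np.sin(a),'board',x-.096*np.cos(a),y-.096*np.sin(a))
a=1.46
rows([(.571,-.34,.21,a),(.571,-.34,.055,a)])
E
```

```text
top (array([ 0.5865723 , -0.18058655,  1.427495  ]), 4, array([0.0003, 0.0006, 0.0005, 0.0002])) [-3.84e+02 -3.80e+01 -2.00e-01]
cap from pose 0.5801457923908573 -0.2251252951194871 board 0.57286241206064 -0.2756025411910133
side None None
[378.9 -28.6   0.6] [-1.000e-03 -1.000e-03 -1.033e+00]
[378.9 -28.4 155.6] [-1.000e-03 -1.000e-03 -1.033e+00]
```

play_rows(xyz=[[47, -4, 0], [95, -7, 0], [142, -11, 0], [190, -14, 0], [237, -18, 0], [284, -22, 0], [332, -25, 0], [379, -28, 0], [379, -28, 50], [379, -28, 100]], rot=[[0, 0, -0.13], [0, 0, -0.26], [0, 0, -0.39], [0, 0, -0.52], [0, 0, -0.65], [0, 0, -0.78], [0, 0, -0.91], [0, 0, -1.033], [0, 0, -1.033], [0, 0, -1.033]], grip=[1, 1, 1, 1, 1, 1, 1, 1, 1, 1])

```text
time_s: 1.35
eef_pos: [0.5723, -0.3404, 0.1102]
eef_rot: [0.001, 0.745, 0.667, 0.0]
wrist_force: [-0.6, -0.5, -1.0]
opening: 1.001
grasp_force: 0.0
```

```bash
cat >> h.py <<'E'
OFF=96+12   # mm, caddy origin ahead of TCP when pushed
def bw(x,y,psi,z=.055):
    """hand target for a caddy pose in the bay frame (mm, rad)"""
    h=BAY[2]+psi; x,y=x/1e3,y/1e3; c,s=np.cos(BAY[2]),np.sin(BAY[2])
    X=BAY[0]+c*x-s*y; Y=BAY[1]+s*x+c*y
    return (X-OFF/1e3*np.cos(h),Y-OFF/1e3*np.sin(h),z,h)
E
python3 - <<'E'
from h import *
T,o=pose(); print(o['time_s'],T[:3].round(3),o['wrist_force'])
rows([bw(-400,-38,0),bw(-384,-38,0)])
E
```

```text
1.35 [[ 0.109  0.994  0.001  0.572]
 [ 0.994 -0.109 -0.001 -0.34 ]
 [-0.001  0.001 -1.     0.11 ]] [-0.57053382 -0.47345664 -0.97998667]
[36.6 -7.1 55.1] [0.001 0.001 0.03 ]
[52.6 -6.6 55.1] [0.001 0.001 0.03 ]
```

play_rows(xyz=[[0, -7, 30], [10, -7, 55], [24, -7, 55], [34, -7, 55], [40, -7, 55], [46, -7, 55], [52, -7, 55], [58, -7, 55], [64, -7, 55], [70, -7, 55]], rot=[[0, 0, 0.03], [0, 0, 0.03], [0, 0, 0.03], [0, 0, 0.03], [0, 0, 0.03], [0, 0, 0.03], [0, 0, 0.03], [0, 0, 0.03], [0, 0, 0.03], [0, 0, 0.03]], grip=[1, 1, 1, 1, 1, 1, 1, 1, 1, 1])

```text
time_s: 2.6
eef_pos: [0.5722, -0.2703, 0.0562]
eef_rot: [-0.0, 0.755, 0.656, -0.0]
wrist_force: [-1.2, -0.3, 0.8]
opening: 1.0
grasp_force: 0.0
```

```bash
cat > look.py <<'E'
from h import *
import sys
T,o=pose(); print(o['time_s'],T[:3,3].round(4),'F',np.round(o['wrist_force'],1))
c=cam('top'); g=np.array([float(v) for v in sys.argv[1:4]])
C,S=np.cos(BAY[2]),np.sin(BAY[2]); g=g/1e3
w=(BAY[0]+C*g[0]-S*g[1],BAY[1]+S*g[0]+C*g[1],BAY[2]+g[2]*1e3)
r=caddy(c,w,.025); print(r and (inbay(r[0]),r[1:]))
h=np.arctan2(T[1,0],T[0,0]); print('hand in bay',inbay([T[0,3],T[1,3],h]))
if r: 
    d=T[:2,3]-r[0][:2]; a=r[0][2]; print('hand in caddy mm',(1e3*np.array([np.cos(a)*d[0]+np.sin(a)*d[1],-np.sin(a)*d[0]+np.cos(a)*d[1]])).round(1))
print('cap',[q[2] for q in red(c,(150,120,460,280))])
cv2.imwrite('pics/%s.png'%sys.argv[4],c['color'][100:320,120:470,::-1].repeat(2,0).repeat(2,1))
E
python3 look.py -368 -38 0 l1
```

```text
2.6 [ 0.5722 -0.2703  0.0562] F [-1.2 -0.3  0.8]
(array([-3.838e+02, -3.840e+01, -2.000e-01]), (4, array([0.0008, 0.0007, 0.0005, 0.0018])))
hand in bay [-4.749e+02 -3.630e+01 -1.000e-01]
hand in caddy mm [-91.1   1.8]
cap [array([ 0.58  , -0.2251,  0.08  ])]
```

View pics/l1.png

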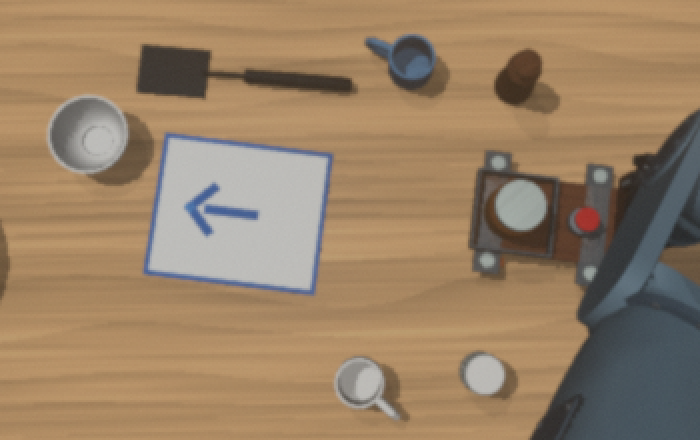

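```bash
python3 look.py -383 -38 0 l2
python3 - <<'E'
from h import *
c=cam('side'); cv2.imwrite('pics/s2.png',cv2.resize(c['color'][80:240,240:480,::-1],None,fx=3,fy=3))
E
```

```text
2.65 [ 0.5723 -0.2695  0.0562] F [ 0.3  0.1 -0.2]
(array([-3.837e+02, -3.840e+01, -2.000e-01]), (4, array([0.0009, 0.0007, 0.0005, 0.0019])))
hand in bay [-4.741e+02 -3.620e+01 -1.000e-01]
hand in caddy mm [-90.4   1.8]
cap [array([ 0.58  , -0.2251,  0.08  ])]
```

View pics/s2.png

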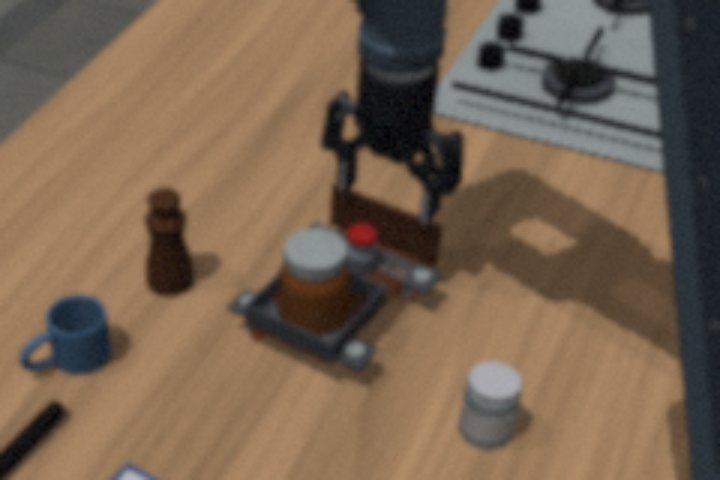

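The side crop shows both fingers ending at the board's top edge, near (345,190) and (428,225), so they sit behind the board. The top view shows the caddy hasn't moved, although the TCP reads only 90 mm behind it. I'll check the finger and board positions with depth.

Run:
```python
from h import *
T,o=pose(); print(T[:3].round(3),o['q'])
for n in('side','wrist','top'):
    c=cam(n); P=cloud(c).reshape(-1,3); ok=(c['depth']>0).ravel()
    # caddy frame
    d=P[:,:2]-[.5866,-.1806]; a=1.4275
    X=np.cos(a)*d[:,0]+np.sin(a)*d[:,1]; Y=-np.sin(a)*d[:,0]+np.cos(a)*d[:,1]; Z=P[:,2]
    for lo in np.arange(.02,.14,.01):
        k=ok&(Z>lo)&(Z<lo+.01)&(X<-65)&False | ok&(Z>lo)&(Z<lo+.01)&(X<-.065)&(X>-.15)&(abs(Y)<.075)
        if k.sum()>5:
            print(n,round(lo,2),k.sum(),'X',np.percentile(X[k]*1e3,[2,50,98]).round(),'Y',np.percentile(Y[k]*1e3,[2,50,98]).round())
    if n=='wrist': cv2.imwrite('pics/w2.png',c['color'][...,::-1])
```

```text
[[ 0.14   0.99  -0.     0.572]
 [ 0.99  -0.14   0.    -0.27 ]
 [ 0.    -0.    -1.     0.056]] [-6.28519370e-01  4.76062972e-01  1.56115031e+00 -2.90634008e-05
  1.10449052e+00 -4.88000164e-01]
side 0.03 163 X [-95. -82. -66.] Y [-68.  24.  73.]
side 0.04 79 X [-97. -92. -69.] Y [-64.  20.  65.]
side 0.05 92 X [-96. -92. -89.] Y [-62.   2.  59.]
side 0.06 100 X [-96. -92. -88.] Y [-64.   3.  63.]
side 0.07 96 X [-95. -92. -88.] Y [-62.  -1.  61.]
side 0.08 85 X [-98. -92. -89.] Y [-63.   4.  61.]
side 0.09 21 X [-97. -83. -78.] Y [-55. -43.  53.]
side 0.1 33 X [-103.  -85.  -79.] Y [-53. -41.  57.]
side 0.11 38 X [-101.  -85.  -78.] Y [-54.  44.  57.]
side 0.12 34 X [-97. -83. -78.] Y [-53. -42.  57.]
side 0.13 45 X [-100.  -81.  -76.] Y [-68.  45.  72.]
wrist 0.03 8948 X [-91. -78. -66.] Y [-70.  -0.  71.]
wrist 0.04 1766 X [-91. -91. -66.] Y [-67.  -1.  64.]
wrist 0.05 1707 X [-91. -91. -90.] Y [-63.  -2.  60.]
wrist 0.06 2030 X [-91. -91. -90.] Y [-63.  -1.  60.]
wrist 0.07 2017 X [-91. -91. -90.] Y [-63.  -1.  60.]
wrist 0.08 3150 X [-96. -92. -90.] Y [-63.   0.  44.]
wrist 0.09 890 X [-101.  -87.  -79.] Y [-52. -41.  54.]
wrist 0.1 1549 X [-100.  -83.  -79.] Y [-54.  43.  56.]
wrist 0.11 1924 X [-100.  -83.  -79.] Y [-54. -41.  56.]
wrist 0.12 1795 X [-93. -82. -78.] Y [-51.  43.  53.]
wrist 0.13 2883 X [-84. -78. -76.] Y [-68. -40.  69.]
top 0.03 426 X [-91. -76. -65.] Y [-72. -14.  55.]
top 0.04 39 X [-91. -90. -66.] Y [-64. -20.  64.]
top 0.05 27 X [-91. -90. -89.] Y [-62. -29.  -2.]
top 0.06 18 X [-91. -90. -89.] Y [-63. -36.  -7.]
top 0.07 12 X [-91. -90. -89.] Y [-59. -29.  -8.]
top 0.08 7 X [-91. -90. -89.] Y [-62. -37. -33.]
top 0.09 7 X [-88. -83. -78.] Y [-52. -41. -40.]
top 0.1 7 X [-83. -81. -79.] Y [-53. -43. -40.]
top 0.13 18 X [-89. -78. -76.] Y [-69. -51. -44.]
```

View pics/w2.png

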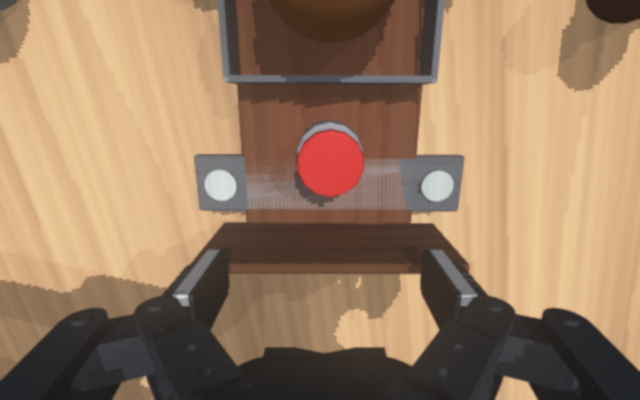

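The wrist view shows both fingertips hovering over the board's top edge, near (225,255) and (440,255). They aren't behind it, so they end about 85 mm up, higher than the TCP reading suggests.

Run:
```python
from h import *
print(ctrl.tips_ahead,[x for x in dir(ctrl) if x[0]!='_'])
T,o=pose(); print(o)
c=cam('wrist'); print(c['hand_eye']); P=cloud(c); Ti=np.linalg.inv(T)
for v in range(235,310,8):
    for u in(190,205,215,222,430,440,455): 
        p=P[v,u]; t=Ti[:3,:3]@p+Ti[:3,3]; print((t*1e3).round(0),end=' ')
    print()
```

```text
0.019 ['MotionError', 'hand_in', 'tips_ahead']
{'time_s': 2.9, 'q': array([-6.29253046e-01,  4.76225990e-01,  1.56073907e+00, -1.21490062e-04,
        1.10447486e+00, -4.88078175e-01]), 'dq': array([-0.00307595, -0.00022864, -0.00061663,  0.00026261,  0.00140342,
        0.00061484]), 'joint_efforts': array([ 1.52498977e-01, -5.43499804e+01, -3.05357051e+01,  6.63289335e-03,
        5.80987908e-03,  4.16222256e-04]), 'eef_pos': array([ 0.57226158, -0.2709277 ,  0.05631437]), 'eef_rot': array([ 8.66136603e-05,  7.55199415e-01,  6.55495106e-01, -3.57047751e-05]), 'wrist_force': array([0.23874938, 0.05626229, 0.89298269]), 'torque': array([ 0.02948353,  0.02360862, -0.01236048]), 'grasp_force': 0.0, 'opening': 0.9996644202311332}
[[-1.34483618e-04 -9.59706770e-01 -2.81003377e-01  7.23581327e-02]
 [ 9.99999990e-01 -1.15758667e-04 -8.32347306e-05  4.21385451e-04]
 [ 4.73523582e-05 -2.81003385e-01  9.59706776e-01 -1.63599846e-01]
 [ 0.00000000e+00  0.00000000e+00  0.00000000e+00  1.00000000e+00]]
[-21. -97.  54.] [-22. -86.  56.] [  1. -60.   2.] [  1. -56.   1.] [ 1. 59.  3.] [ 1. 64.  3.
[... 392 characters left out ...]
 12. -45. -53.] [ 10. -42. -50.] [  6. -42. -42.] [  8.  43. -46.] [ 12.  44. -54.] [ 12.  50. -53.] 
[ 13. -47. -60.] [ 12. -43. -59.] [  7. -42. -50.] [  2. -42. -43.] [  4.  43. -46.] [ 11.  43. -57.] [ 12.  47. -59.] 
[ 11. -46. -63.] [  9. -43. -60.] [  4. -42. -51.] [ -1. -42. -43.] [  2.  43. -47.] [  7.  43. -57.] [ 12.  45. -64.] 
[ 12. -44. -70.] [  7. -42. -61.] [  1. -42. -52.] [ -4. -42. -44.] [ -2.  43. -48.] [  5.  43. -59.] [ 12.  43. -70.] 
[ 10. -43. -72.] [  4. -42. -63.] [ -2. -42. -53.] [ -7. -42. -45.] [ -5.  43. -49.] [  2.  43. -59.] [ 10.  43. -71.] 
[  7. -44. -71.] [  2. -42. -64.] [ -5. -42. -53.] [-82. -79.  54.] [ -8.  43. -49.] [ -1.  43. -60.] [  7.  43. -72.]
```

Run:
```python
from h import *
T,o=pose(); Ti=np.linalg.inv(T)
for n in('wrist','side','top'):
    c=cam(n); P=cloud(c); t=(P.reshape(-1,3)@Ti[:3,:3].T+Ti[:3,3])*1e3; ok=(c['depth'].ravel()>0)
    k=ok&(abs(t[:,0])<60)&(abs(t[:,1])<75)&(t[:,2]<-25)&(t[:,2]>-200)
    t=t[k]
    for lo in range(-140,-25,10):
        q=t[(t[:,2]>=lo)&(t[:,2]<lo+10)]; mid=q[abs(q[:,1])<30]; f=q[abs(q[:,1])>=38]
        print(n,lo,'mid',len(mid),mid.min(0).round() if len(mid) else '',mid.max(0).round() if len(mid) else '','fing',len(f),f.min(0).round() if len(f) else '',f.max(0).round()if len(f) else '')
```

```text
wrist -140 mid 0   fing 0  
wrist -130 mid 0   fing 0  
wrist -120 mid 4121 [  12.  -30. -119.] [  22.   30. -110.] fing 310 [  12.  -68. -112.] [  15.   66. -110.]
wrist -110 mid 8137 [  10.  -30. -110.] [  20.   30. -100.] fing 5264 [   2.  -73. -110.] [  19.   73. -100.]
wrist -100 mid 2336 [  10.  -30. -100.] [ 19.  30. -93.] fing 6831 [ -10.  -73. -100.] [ 19.  74. -90.]
wrist -90 mid 0   fing 10604 [-12. -75. -90.] [ 16.  75. -80.]
wrist -80 mid 0   fing 1873 [  2. -71. -80.] [ 15.  71. -70.]
wrist -70 mid 0   fing 1758 [-10. -56. -70.] [ 13.  57. -60.]
wrist -60 mid 0   fing 1808 [-11. -56. -60.] [ 13.  57. -50.]
wrist -50 mid 0   fing 1385 [-11. -56. -50.] [ 13.  57. -40.]
wrist -40 mid 176 [ -4. -30. -31.] [  1.  30. -30.] fing 466 [-10. -49. -40.] [ 12.  66. -30.]
wrist -30 mid 2319 [ -5. -30. -30.] [ 60.  30. -25.] fing 481 [ -5. -61. -30.] [  2.  67. -25.]
side -140 mid 27 [   8.  -28. -139.] [  20.   29. -130.] fing 97 [ -14.  -69. -140.] [  16.   68. -130.]
side -130 mid 69 [   7.  -28. -130.] [  22.   29. -120.] fing 64 [  -8.  -69. -130.] [  16.   71. -120.]
side -120
[... 864 characters left out ...]
 10 [  10.   53. -130.] [  14.   64. -120.]
top -120 mid 0   fing 6 [  12.   59. -117.] [  14.   68. -115.]
top -110 mid 0   fing 13 [  11.   38. -110.] [  16.   70. -100.]
top -100 mid 1 [ 18.  29. -97.] [ 18.  29. -97.] fing 15 [   8.   39. -100.] [ 17.  71. -91.]
top -90 mid 0   fing 39 [ -1.  46. -90.] [ 14.  72. -80.]
top -80 mid 0   fing 10 [  7.  43. -79.] [ 15.  61. -71.]
top -70 mid 0   fing 4 [ 10.  42. -67.] [ 13.  47. -62.]
top -60 mid 0   fing 6 [ 12.  41. -58.] [ 14.  48. -51.]
top -50 mid 0   fing 7 [  5.  42. -49.] [ 13.  54. -40.]
top -40 mid 0   fing 5 [  1.  42. -39.] [ 12.  63. -30.]
top -30 mid 21 [ 34. -10. -28.] [ 58.  12. -25.] fing 2 [  1.  39. -29.] [  1.  41. -27.]
```

Both depth views put the fingertips about 35 mm behind the reported TCP, and the palm about 93 mm behind. Relative to the stated tool frame, everything sits about 39 mm higher. I'll back off, go down by the measured amount and push from behind.

play_rows(xyz=[[-10, 2, 0], [-22, 2, 0], [-36, 2, 0], [-36, 2, 12], [-36, 2, 25], [-36, 2, 38], [-30, 2, 38], [-24, 2, 38], [-18, 2, 38], [-12, 2, 38]], rot=[[0, 0, 0], [0, 0, 0], [0, 0, 0], [0, 0, 0], [0, 0, 0], [0, 0, 0], [0, 0, 0], [0, 0, 0], [0, 0, 0], [0, 0, 0]], grip=[1, 1, 1, 1, 1, 1, 1, 1, 1, 1])

```text
time_s: 4.35
eef_pos: [0.5731, -0.2827, 0.019]
eef_rot: [0.001, 0.755, 0.656, 0.0]
wrist_force: [0.3, 0.1, -0.1]
opening: 1.007
grasp_force: 0.3
```

```bash
python3 look.py -378 -38 0 l3
```

```text
4.35 [ 0.5731 -0.2827  0.019 ] F [ 0.3  0.1 -0.1]
(array([-3.784e+02, -3.800e+01,  1.000e-01]), (4, array([0.0001, 0.0002, 0.0001, 0.0001])))
hand in bay [-4.87e+02 -3.89e+01 -1.00e-01]
hand in caddy mm [-108.6   -0.7]
cap [array([ 0.5804, -0.2194,  0.08  ])]
```

```bash
cat >> h.py <<'E'
def path(x0,y0,step,n,knots,z=.019):
    """knots: (x,psi) piecewise-linear heading; integrate y from (x0,y0)"""
    kx,kp=zip(*knots); out=[];x,y=x0,y0
    for i in range(n):
        p=np.interp(x+step/2,kx,kp); x+=step*np.cos(p); y+=step*np.sin(p)
        out.append(bw(x,y,np.interp(x,kx,kp),z))
    print('ends at',round(x,1),round(y,1)); return out
E
python3 - <<'E'
from h import *
rows(path(-378,-38,8.,10,[(-378,0),(-308,.18),(-168,.18),(-98,0)]))
path(-378,-38,8,48,[(-378,0),(-308,.18),(-168,.18),(-98,0)])
E
```

```text
ends at -298.5 -29.9
[ 8.1  1.4 -0.2] [ 0.001  0.    -0.021]
[16.2  3.4 -0.2] [ 0.001  0.    -0.042]
[24.3  5.2 -0.2] [ 0.001  0.    -0.062]
[32.4  6.8 -0.2] [ 0.001  0.    -0.083]
[40.6  8.3 -0.2] [ 0.001  0.    -0.103]
[48.8  9.6 -0.2] [ 0.001  0.    -0.124]
[57.  10.7 -0.2] [ 0.001  0.    -0.144]
[65.3 11.6 -0.2] [ 0.001  0.    -0.165]
[73.5 11.9 -0.2] [ 0.001  0.    -0.181]
[81.3 10.5 -0.2] [ 0.001  0.    -0.181]
ends at 2.9 0.2
```

play_rows(xyz=[[8, 1.4, 0], [16, 3.4, 0], [24, 5.2, 0], [32.5, 6.8, 0], [40.5, 8.3, 0], [49, 9.6, 0], [57, 10.7, 0], [65, 11.6, 0], [73.5, 11.9, 0], [81.5, 10.5, 0]], rot=[[0, 0, -0.02], [0, 0, -0.04], [0, 0, -0.06], [0, 0, -0.08], [0, 0, -0.1], [0, 0, -0.12], [0, 0, -0.14], [0, 0, -0.16], [0, 0, -0.18], [0, 0, -0.18]], grip=[1, 1, 1, 1, 1, 1, 1, 1, 1, 1])

```text
time_s: 5.65
eef_pos: [0.5945, -0.203, 0.0182]
eef_rot: [-0.0, 0.693, 0.721, 0.0]
wrist_force: [1.0, -1.1, 0.6]
opening: 1.002
grasp_force: 0.6
```

```bash
python3 look.py -298 -30 0.18 l4
```

```text
5.65 [ 0.5945 -0.203   0.0182] F [ 1.  -1.1  0.6]
(array([-297.2,  -30.7,    9.1]), (3, array([0.0005, 0.0005, 0.0001])))
hand in bay [-405.2  -48.9   10.3]
hand in caddy mm [-109.5   -0.9]
cap [array([ 0.5923, -0.1387,  0.08  ])]
```

Tracking is good, so I'll continue.

Run:
```python
from h import *
rows(path(-297,-30.5,9.,10,[(-308,.18),(-168,.18),(-98,0)]))
```

```text
ends at -208.5 -14.4
[ 9.5  1.5 -0.9] [-0.001 -0.001 -0.001]
[18.5  1.5 -0.9] [-0.001 -0.001 -0.001]
[27.5  1.5 -0.9] [-0.001 -0.001 -0.001]
[36.5  1.5 -0.9] [-0.001 -0.001 -0.001]
[45.5  1.5 -0.9] [-0.001 -0.001 -0.001]
[54.5  1.5 -0.9] [-0.001 -0.001 -0.001]
[63.5  1.5 -0.9] [-0.001 -0.001 -0.001]
[72.5  1.4 -0.9] [-0.001 -0.001 -0.001]
[81.5  1.4 -0.9] [-0.001 -0.001 -0.001]
[90.5  1.4 -0.9] [-0.001 -0.001 -0.001]
```

play_rows(xyz=[[9, 0, 0], [18, 0, 0], [27, 0, 0], [36, 0, 0], [45, 0, 0], [54, 0, 0], [63, 0, 0], [72, 0, 0], [81, 0, 0], [90, 0, 0]], rot=[[0, 0, 0], [0, 0, 0], [0, 0, 0], [0, 0, 0], [0, 0, 0], [0, 0, 0], [0, 0, 0], [0, 0, 0], [0, 0, 0], [0, 0, 0]], grip=[1, 1, 1, 1, 1, 1, 1, 1, 1, 1])

```text
time_s: 6.95
eef_pos: [0.5908, -0.1131, 0.0183]
eef_rot: [-0.0, 0.693, 0.721, -0.0]
wrist_force: [-0.2, -1.0, -1.3]
opening: 1.0
grasp_force: 0.6
```

```bash
python3 look.py -208 -14 0.18 l5
```

```text
6.95 [ 0.5908 -0.1131  0.0183] F [-0.2 -1.  -1.3]
(array([-214.2,  -13.5,   11.7]), (4, array([0.0064, 0.0039, 0.0027, 0.0123])))
hand in bay [-316.6  -32.8   10.2]
hand in caddy mm [-104.2    1.7]
cap [array([ 0.5888, -0.0486,  0.08  ])]
```

```bash
sed -i 's/caddy(c,w,.025)/caddy(c,w,.009)/' look.py
python3 - <<'E'
from h import *
rows(path(-209.,-13.7,9.,10,[(-308,.18),(-166,.18),(-96,0)]))
E
```

```text
ends at -120.1 -0.3
[ 9.1  0.6 -0.8] [-0.    -0.001 -0.001]
[18.1  0.6 -0.8] [-0.    -0.001 -0.001]
[27.1  0.5 -0.8] [-0.    -0.001 -0.001]
[36.1  0.5 -0.8] [-0.    -0.001 -0.001]
[45.1  0.2 -0.8] [-0.    -0.001  0.002]
[54.1 -2.2 -0.8] [-0.    -0.001  0.025]
[63.2 -4.3 -0.7] [-0.    -0.001  0.048]
[72.3 -6.2 -0.7] [-0.    -0.001  0.071]
[81.5 -8.  -0.7] [-0.    -0.001  0.094]
[90.7 -9.5 -0.7] [-0.    -0.001  0.117]
```

play_rows(xyz=[[9, 0.3, 0], [18, 0.5, 0], [27, 0.5, 0], [36, 0.5, 0], [45, 0.2, 0], [54, -2.2, 0], [63, -4.3, 0], [72.5, -6.2, 0], [81.5, -8, 0], [90.5, -9.5, 0]], rot=[[0, 0, 0], [0, 0, 0], [0, 0, 0], [0, 0, 0], [0, 0, 0.002], [0, 0, 0.025], [0, 0, 0.048], [0, 0, 0.071], [0, 0, 0.094], [0, 0, 0.117]], grip=[1, 1, 1, 1, 1, 1, 1, 1, 1, 1])

```text
time_s: 8.25
eef_pos: [0.5775, -0.023, 0.0182]
eef_rot: [-0.0, 0.735, 0.678, -0.0]
wrist_force: [-0.8, -1.3, 0.8]
opening: 1.0
grasp_force: 0.6
```

```bash
python3 look.py -121 -1 0.07 l6
```

```text
8.25 [ 0.5775 -0.023   0.0182] F [-0.8 -1.3  0.8]
(array([-120.6,    1. ,    4.4]), (3, array([0.0004, 0.0004, 0.0002])))
hand in bay [-229.3   -7.1    3.4]
hand in caddy mm [-109.     0.3]
cap []
```

Run:
```python
from h import *
rows(path(-120.6,.8,8.,10,[(-121,.06),(-90,-0.0)]))
```

```text
ends at -40.6 1.7
[ 7.9 -2.6 -0.9] [-0.001 -0.001  0.016]
[15.9 -4.1 -0.9] [-0.001 -0.001  0.031]
[24.  -5.5 -0.9] [-0.001 -0.001  0.047]
[32.  -6.4 -0.9] [-0.001 -0.001  0.06 ]
[40.  -6.  -0.9] [-0.001 -0.001  0.06 ]
[48.  -5.5 -0.9] [-0.001 -0.001  0.06 ]
[56.  -5.  -0.9] [-0.001 -0.001  0.06 ]
[64.  -4.5 -0.8] [-0.001 -0.001  0.06 ]
[72.  -4.  -0.8] [-0.001 -0.001  0.06 ]
[79.9 -3.6 -0.8] [-0.001 -0.001  0.06 ]
```

play_rows(xyz=[[8, -1.5, 0], [16, -3.5, 0], [24, -5, 0], [32, -5.9, 0], [40, -5.5, 0], [48, -5, 0], [56, -4.5, 0], [64, -4, 0], [72, -3.5, 0], [80, -3, 0]], rot=[[0, 0, 0.016], [0, 0, 0.031], [0, 0, 0.047], [0, 0, 0.06], [0, 0, 0.06], [0, 0, 0.06], [0, 0, 0.06], [0, 0, 0.06], [0, 0, 0.06], [0, 0, 0.06]], grip=[1, 1, 1, 1, 1, 1, 1, 1, 1, 1])

```text
time_s: 9.55
eef_pos: [0.5812, 0.0569, 0.0183]
eef_rot: [0.0, 0.754, 0.657, 0.0]
wrist_force: [0.4, -1.0, -1.4]
opening: 0.999
grasp_force: 0.5
```

```bash
python3 look.py -40 3 0.0 l7
```

```text
9.55 [0.5812 0.0569 0.0183] F [ 0.4 -1.  -1.4]
(array([-41.3,   0.8,   0. ]), (3, array([0.0003, 0.0002, 0.0001])))
hand in bay [-1.496e+02  4.000e-01  1.000e-01]
hand in caddy mm [-108.3   -0.4]
cap []
```

play_rows(xyz=[[7, 0, 0], [14, 0, 0], [20, 0, 0], [26, 0, 0], [31, 0, 0], [35, 0, 0], [38, 0, 0], [40, 0, 0], [40.5, 0, 0], [40.5, 0, 0]], rot=[[0, 0, 0], [0, 0, 0], [0, 0, 0], [0, 0, 0], [0, 0, 0], [0, 0, 0], [0, 0, 0], [0, 0, 0], [0, 0, 0], [0, 0, 0]], grip=[1, 1, 1, 1, 1, 1, 1, 1, 1, 1])

```text
time_s: 10.85
eef_pos: [0.5867, 0.0965, 0.0183]
eef_rot: [-0.0, 0.754, 0.657, 0.0]
wrist_force: [0.1, -0.2, 0.2]
opening: 1.003
grasp_force: 0.0
```

```bash
python3 look.py 0 1 0.0 l8
```

```text
10.85 [0.5867 0.0965 0.0183] F [ 0.1 -0.2  0.2]
(array([-1.4,  1.5,  0. ]), (3, array([0.0004, 0.0003, 0.0003])))
hand in bay [-1.096e+02  5.000e-01  1.000e-01]
hand in caddy mm [-108.2   -1. ]
cap []
```

play_rows(xyz=[[-5, 0, 0], [-14, 0, 0], [-26, 0, 0], [-40, 0, 0], [-45, 0, -30], [-45, 0, -60], [-45, 0, -90], [-45, 0, -110], [-45, 0, -110], [-45, 0, -110]], rot=[[0, 0, 0], [0, 0, 0], [0, 0, 0], [0, 0, 0], [0, 0, 0], [0, 0, 0], [0, 0, 0], [0, 0, 0], [0, 0, 0], [0, 0, 0]], grip=[1, 1, 1, 1, 0.8, 0.5, 0.2, 0, 0, 0])

```text
time_s: 12.15
eef_pos: [0.5798, 0.0515, 0.1273]
eef_rot: [-0.0, 0.754, 0.656, -0.0]
wrist_force: [-0.2, 1.7, 0.0]
opening: -0.003
grasp_force: 0.0
```

```bash
python3 look.py 0 1 0.0 l9
python3 - <<'E'
from h import *
T,o=pose(); Ti=np.linalg.inv(T); print(o['opening'])
c=cam('wrist'); cv2.imwrite('pics/w9.png',c['color'][...,::-1])
print(red(c,(0,0,640,400)))
P=cloud(c); t=(P.reshape(-1,3)@Ti[:3,:3].T+Ti[:3,3])*1e3
k=(abs(t[:,0])<20)&(abs(t[:,1])<25)&(t[:,2]<20)
for lo in range(-60,20,5):
    q=t[k&(t[:,2]>=lo)&(t[:,2]<lo+5)]
    if len(q): print(lo,len(q),q.min(0).round(),q.max(0).round())
s=cam('side'); print('side',red(s,(200,150,420,330)))
cv2.imwrite('pics/s9.png',s['color'][...,::-1])
E
```

```text
12.15 [0.5798 0.0515 0.1273] F [-0.2  1.7  0. ]
(array([-1.4,  2. , -0.3]), (2, array([0.0001, 0.0001])))
hand in bay [-1.552e+02  1.000e+00  1.000e-01]
hand in caddy mm [-153.8   -1.8]
cap []
-0.004765327375246381
[(array([326.9,  35.3]), np.int32(2107), array([0.5964, 0.1593, 0.08  ]))]
-60 682 [-10. -11. -60.] [ 13.  11. -55.]
-55 300 [  8. -13. -55.] [ 13.  14. -50.]
-50 400 [  7. -13. -50.] [ 13.  14. -45.]
-45 360 [  7. -13. -45.] [ 13.  14. -40.]
-40 325 [  7. -13. -40.] [ 13.  14. -35.]
-35 289 [  7. -13. -35.] [ 13.  14. -30.]
-30 194 [  7. -12. -30.] [ 13.  13. -25.]
-25 7 [ 11.  -5. -25.] [ 12.   4. -24.]
side [(array([293. , 246.1]), np.int32(84), array([0.5954, 0.1584, 0.08  ]))]
```

View pics/w9.png

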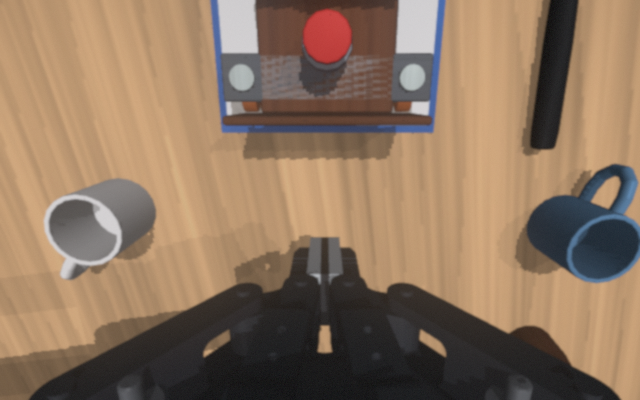

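View pics/s9.png

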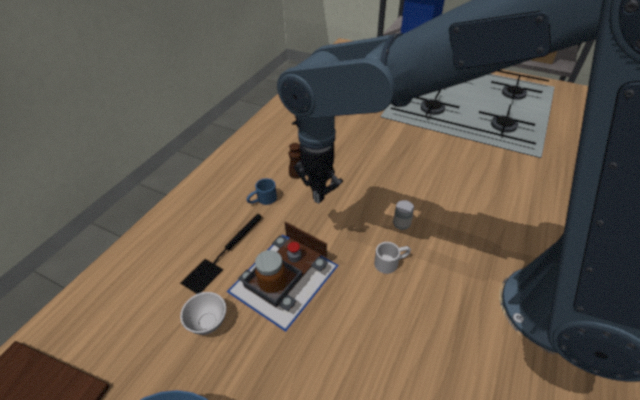

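The wrist view shows the red cap at (327,36) and the rear wheels at (250,105) and (403,105), trailing behind their pivots. The side view shows the caddy inside the border with the jar upright. The shut fingertips end about 22 mm behind the TCP.

Run:
```python
from h import *
rows([(.5955,.159,.127,BAY[2]),(.5955,.159,.062,BAY[2])])
```

```text
[ 1.084e+02  1.000e+00 -1.000e-01] [-0.002  0.     0.001]
[108.4   1.1  64.9] [-0.002  0.     0.001]
```

play_rows(xyz=[[20, 0, 0], [45, 0, 0], [70, 1, 0], [90, 1, 0], [103, 1, 0], [108, 1, 0], [108, 1, 20], [108, 1, 40], [108, 1, 52], [108, 1, 58]], rot=[[0, 0, 0], [0, 0, 0], [0, 0, 0], [0, 0, 0], [0, 0, 0], [0, 0, 0], [0, 0, 0], [0, 0, 0], [0, 0, 0], [0, 0, 0]], grip=[0, 0, 0, 0, 0, 0, 0, 0, 0, 0])

```text
time_s: 13.55
eef_pos: [0.5955, 0.1582, 0.0685]
eef_rot: [-0.001, 0.754, 0.656, -0.001]
wrist_force: [0.9, -0.8, -0.7]
opening: -0.005
grasp_force: 0.0
```

Run:
```python
from h import *
T,o=pose(); Ti=np.linalg.inv(T); print(T[:3,3],o['wrist_force'])
for n in('wrist','side'):
    c=cam(n); P=cloud(c); hsv=cv2.cvtColor(c['color'],cv2.COLOR_RGB2HSV)
    m=cv2.inRange(hsv,(0,140,90),(6,255,255))|cv2.inRange(hsv,(172,140,90),(180,255,255))
    q=P[(m>0)]; q=q[np.linalg.norm(q[:,:2]-[.5955,.159],axis=1)<.025]; t=(q@Ti[:3,:3].T+Ti[:3,3])*1e3
    print(n,len(t),t.min(0).round(),t.max(0).round(),np.median(q[:,2]))
    t=(P.reshape(-1,3)@Ti[:3,:3].T+Ti[:3,3])*1e3; k=(abs(t[:,0])<14)&(abs(t[:,1])<15)
    print([(lo,int((k&(t[:,2]>=lo)&(t[:,2]<lo+3)).sum())) for lo in range(-36,0,3)])
```

```text
[0.59548573 0.15819662 0.06853896] [ 0.90148036 -0.84237398 -0.70160232]
wrist 1025 [-16. -18. -30.] [16. 15. 32.] 0.08066523850180038
[(-36, 176), (-33, 174), (-30, 134), (-27, 60), (-24, 1), (-21, 0), (-18, 0), (-15, 561), (-12, 369), (-9, 46), (-6, 2), (-3, 0)]
side 41 [ -1. -12. -14.] [15. 11. -5.] 0.08006366337871162
[(-36, 10), (-33, 6), (-30, 5), (-27, 5), (-24, 1), (-21, 0), (-18, 0), (-15, 21), (-12, 34), (-9, 11), (-6, 3), (-3, 1)]
```

play_rows(xyz=[[0, 0, 4], [0, 0, 8], [0, 0, 10], [0, 0, 12], [0, 0, 14], [0, 0, 16], [0, 0, 18], [0, 0, 20], [0, 0, 20], [0, 0, 20]], rot=[[0, 0, 0], [0, 0, 0], [0, 0, 0], [0, 0, 0], [0, 0, 0], [0, 0, 0], [0, 0, 0], [0, 0, 0], [0, 0, 0], [0, 0, 0]], grip=[0, 0, 0, 0, 0, 0, 0, 0, 0, 0])

```text
time_s: 14.9
eef_pos: [0.5962, 0.1588, 0.0501]
eef_rot: [-0.0, 0.754, 0.657, -0.0]
wrist_force: [0.2, 0.6, 1.3]
opening: -0.002
grasp_force: 0.6
```

play_rows(xyz=[[0, 0, 1], [0, 0, 2], [0, 0, 2], [0, 0, 3], [0, 0, 3], [0, 0, 4], [0, 0, 4], [0, 0, 4], [0, 0, 4], [0, 0, 4]], rot=[[0, 0, 0], [0, 0, 0], [0, 0, 0], [0, 0, 0], [0, 0, 0], [0, 0, 0], [0, 0, 0], [0, 0, 0], [0, 0, 0], [0, 0, 0]], grip=[0, 0, 0, 0, 0, 0, 0, 0, 0, 0])

```text
time_s: 16.15
eef_pos: [0.5968, 0.1588, 0.0499]
eef_rot: [0.0, 0.754, 0.657, 0.0]
wrist_force: [-10.6, -1.9, 26.1]
opening: -0.001
grasp_force: 12.8
```

play_rows(xyz=[[0, 0, -2], [0, 0, -4], [0, 0, -6], [0, 0, -12], [0, 0, -25], [0, 0, -45], [0, 0, -70], [0, 0, -90], [-40, 0, -90], [-80, 0, -90]], rot=[[0, 0, 0], [0, 0, 0], [0, 0, 0], [0, 0, 0], [0, 0, 0], [0, 0, 0], [0, 0, 0], [0, 0, 0], [0, 0, 0], [0, 0, 0]], grip=[0, 0, 0, 0, 0, 0, 0, 0, 0, 0])

```text
time_s: 17.4
eef_pos: [0.5857, 0.079, 0.1379]
eef_rot: [0.001, 0.754, 0.657, 0.001]
wrist_force: [0.6, -0.8, -0.8]
opening: 0.001
grasp_force: 0.0
```

```bash
python3 look.py -1 2 0.0 l10
python3 - <<'E'
from h import *
T,o=pose()
for n in('wrist','side','top'):
    c=cam(n); P=cloud(c); hsv=cv2.cvtColor(c['color'],cv2.COLOR_RGB2HSV)
    m=cv2.inRange(hsv,(0,140,90),(6,255,255))|cv2.inRange(hsv,(172,140,90),(180,255,255))
    q=P[(m>0)]; q=q[np.linalg.norm(q[:,:2]-[.5955,.159],axis=1)<.03]
    if len(q): print(n,len(q),np.percentile(q[:,2],[50,80,95]),np.median(q,0))
    print(red(c,(150,100,420,330) if n!='wrist' else (0,0,640,400),.07))
    if n=='wrist': cv2.imwrite('pics/w10.png',c['color'][...,::-1])
E
```

```text
17.4 [0.5857 0.079  0.1379] F [ 0.6 -0.8 -0.8]
(array([-1.4,  1.5,  0.1]), (3, array([0.0004, 0.0004, 0.0003])))
hand in bay [-127.1   -1.     0.2]
hand in caddy mm [-125.8   -2.4]
cap [array([0.5837, 0.1579, 0.08  ])]
wrist 1509 [0.07096635 0.07157978 0.07221084] [0.59605073 0.15897038 0.07096635]
[(array([322.1,  79.4]), np.int32(1475), array([0.596 , 0.1591, 0.07  ]))]
side 92 [0.07041336 0.07144893 0.07264529] [0.59384595 0.16008383 0.07041336]
[(array([293.3, 248.9]), np.int32(80), array([0.595, 0.159, 0.07 ]))]
top 26 [0.0700194  0.07240314 0.0730506 ] [0.58552983 0.16048254 0.0700194 ]
[(array([254.3, 209.8]), np.int32(21), array([0.5849, 0.1588, 0.07  ]))]
```

View pics/w10.png

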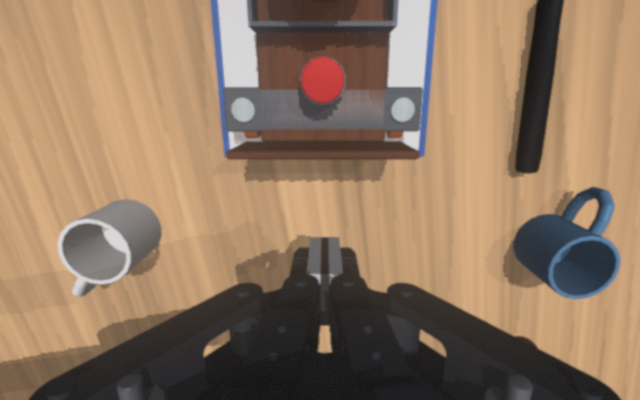

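The wrist view shows the cap down at (322,79), its height now 71 mm against 81 mm before. The rear wheels are still trailing at (252,133) and (395,133), and the caddy is 1.4 mm and 1.5 mm from the bay centre. The robot is clear of everything, so I'm handing in.

```bash
python3 -c "
from bench import ctrl
print(ctrl.hand_in())"
```

```text
the job is handed in; nothing more can be done
None
```

I handed the job in with the caddy parked about 1.5 mm from the bay centre along and across, pointing along the arrow, the jar standing when last seen, and the foot pressed about 10 mm onto the worktop; only the rear castors were seen trailing, the front ones were out of view, and no verdict came back.

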